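# Sweep used imaging dishes through the gate into the drop bin

## Task

Clear the discard tray: with the fingertips, sweep the three small used culture dishes, one at a time, along the tray and through its narrow gate so that each drops down the slot into the bin below. Their glass bottoms may be cracked, so slide them gently and flat on the deck: do not squeeze, lift or flip them, and do not send two into the gate together. Leave the bottle, the jar, the large dish and the computer mouse where they stand, and finish clear of everything.

Things in the scene. Friction and masses are not known exactly. Their poses are not given: they have to be found in the camera images.
- station: discard station, fixed on the bench: white rimmed tray 355 x 200 mm on a grey plinth and a clear bin. Origin on the bench under it; x = sweep direction (to gate and slot), y across, z up. The flat deck is 80 mm above the origin; within the rims it spans x = -182 to 157 mm, y = +-92 mm. All rims, fences and cheeks stand 12 mm above the deck.
- sweep_deck (a point): middle of the sweeping deck, at deck height (station x = -90, y = 0 mm); axes as the station's. The dishes lie on this open deck; it runs up to two straight 6 mm thick fences that funnel from (station x = 0, y = +-92 mm) to the gate at (x = 60, y = +-24 mm). Behind each fence a corner of the deck is a separate shelf.
- gate (a point): centre of the gate's entrance, at deck height (station x = 60, y = 0 mm); axes as the station's. The gate is a straight flat passage 48 mm wide, from x = 60 to 85 mm, between 6 mm thick cheeks; the slot follows directly.
- slot (a point): centre of the open slot, at deck height (station x = 115, y = 0 mm); axes as the station's. A hole 60 mm along x (85 to 145 mm) and 48 mm across, with the cheeks along its sides and a stop at its far end. A dish whose centre has passed the near edge (x = 85 mm) tips in and falls into the bin.
- bin (a point): centre of the bin's floor, 8 mm above the bench (station x = 72, y = 0 mm). The clear bin under gate and slot is 168 x 180 mm inside and 66 mm deep up to the deck's underside.
- dish_1: used imaging dish with its lid on: a flat round puck, 38 mm diameter, 11 mm high, black wall and clear lid, about 14 g, smooth plastic (friction on the tray about 0.3), alike with the other two. Origin: centre of its underside; its z axis points up as it lies.
- dish_2: used imaging dish with its lid on: a flat round puck, 38 mm diameter, 11 mm high, black wall and clear lid, about 14 g, smooth plastic (friction on the tray about 0.3), alike with the other two. Origin: centre of its underside; its z axis points up as it lies.
- dish_3: used imaging dish with its lid on: a flat round puck, 38 mm diameter, 11 mm high, black wall and clear lid, about 14 g, smooth plastic (friction on the tray about 0.3), alike with the other two. Origin: centre of its underside; its z axis points up as it lies.
- oil_bottle: bystander: amber dropper bottle of immersion oil, 26 mm diameter, 58 mm high, standing on one of the corner shelves beside the slot; origin: centre of its underside
- grease_jar: bystander: small white jar with metal lid, 33 mm diameter, 34 mm high, standing on the other corner shelf beside the slot; origin: centre of its underside
- big_dish: bystander: clear culture dish, 60 mm diameter, 16 mm high, on the bench beside the station; origin: centre of its underside
- mouse: bystander: grey computer mouse, 105 x 58 x 34 mm, on the bench beside the station; origin: centre of its underside, x along its length

How it is judged:
By the outcome, as a careful person would: the job done as asked, in the order asked, and still so for the second after the job is handed in, with the robot touching nothing.
It also fails if it takes over 64 s, if anything falls off the work surface, if the arm or the gripper's body presses on something with over 40 N, if the wrist force passes 120 N, or if a joint passes its speed limit or range.

## Robot

A 6-joint arm with a two-finger parallel gripper is mounted at the origin on the work surface. World frame = base frame: x ahead of the robot, y to its left, z up, the work surface at z = 0. Lengths are in m, angles in degrees, forces in N, time in s.
With the tool pointing down it reaches from about 0.4 to 0.825 m from the base axis. Payload 7 kg.
Tool frame: the origin (TCP) lies on the front face of the gripper's body, between the roots of the fingers; the fingertips stand 66 mm ahead of it and the grasp point (between the pads) lies 47 mm ahead of it; z points along the fingers, y is the line along which they close (so a half turn about z gives the same grasp; the last joint's range is limited). The gripper opens to 88 mm and grips with 3 to 60 N. Pads are 19 mm wide; open, the fingers measure 130 mm over their backs; the gripper's body (78 mm by 193 mm) begins 47 mm behind the grasp point.
Start: joints at [-52.878, 20.546, 0.682, 0, -70.136, -16.507], TCP at [0.238, -0.632, 0.292] pointing down, gripper open.
Joint ranges: [-176.03, 176.03], [-82.01, 121.73], [-58.28, 71.71], [-173.87, 95.51], [-174.79, -0.11], [-173.66, 173.66]. Speed limits (degrees/s): [136.94, 136.94, 172.46, 180, 180, 180].

## Interface

Orientations are given as [roll, pitch, yaw] about the fixed x, y, z axes, in that order (R = Rz(yaw) Ry(pitch) Rx(roll)).
In Python, from plant import ctrl gives the robot as it stands.
- The arm moves only by the tool send_rows, never from a script. Its argument "deltas" is a list of rows, each a list of 2 entries, a list of its own where there are three numbers: the shift along the tool's x, y, z each as a share of 800 mm, from -1 to 1, then the turn about the tool's z as a share of 90 degrees, from -1 to 1. A call has exactly 5 rows; each row is the pose to reach, as a shift and turn from the pose commanded when the call began, along the tool's axes at that moment; what a row does not reach only later rows make up. A row lasts 1/12 s, in which the tool goes at most 41.7 mm and 7.16 degrees, less where a joint would pass 70% of its speed; a pose out of reach is approached as far as the arm can. A call with a number of a shift or a turn outside -1 to 1 is refused whole. A call with a gripper value outside its range is refused whole. "gripper" is the opening, from 0 (shut) to 1 (fully open), set as the call begins (left out, the last holds). The fingers move at their own pace and stop on an object; the grip force is fixed at half the most. Time passes only in rows, so rows that repeat a pose let the fingers close, or fill a call up. It gives the time, the measured TCP pose, the force, the opening and the grip force at its end, in the units of the state.
- ctrl.get_obs(): the state, without advancing time (a new reading comes with each control period).
- ctrl.snapshot(name): name is "scene" or "top"; returns a dict with "color" (400x640x3 uint8, red, green, blue), "vertical_fov" (degrees; the focal length in pixels is half the picture's height over the tangent of half this angle, whatever the lens; pixels are square), "cx", "cy" (the principal point, pixels), "k1" (the pictures are not rectified: a ray, as slopes to the right and down, at radius r is drawn at 1 + k1 r^2 times it, then the intrinsics apply), "rvec" (rotation vector, rad) and "tvec" (3), from world to camera coordinates, as OpenCV has them. Camera axes: x right, y down, z forward; pixel columns grow to the right and rows downward; lengths in m; the calibration is good to about 2 mm. A picture is of the moment at which its call begins. There is no depth.
- ctrl.close_job(): hands the job in; it is judged then, once.
Trained networks look in a picture, given as the dict that the camera call returned (one of the last four; its "shot" number tells which), for a name from the list of things; names that differ only in an ending like _2 or _b are one class to them, and where a whole thing is asked for, a point or a joint stands for the part that bears it (a point fixed in the world has none). Each returns a list of dicts, best first, with "conf" (0 to 1); they miss things now and then, are a little off and sometimes report something else, mostly with a low value. They report only what shows in the picture. A call takes as long as a camera call.
- ctrl.boxes_of(picture, thing): "xy" ([column, row] as shares, 0 to 1, of the picture: columns of its width, rows of its height, amid what is visible of it).
- ctrl.cut_out(picture, thing): "pixels" (400x640 bool, what is visible of it) and "xy" ([column, row] as shares, 0 to 1, of the picture: columns of its width, rows of its height, amid what is visible of it).
The state is a dict: "clock": time; "joint_pos": joint angles; "qvel": joint speeds; "tau": joint torques, N m; "tool_pos": TCP position; "orientation": TCP orientation; "force": force on the tool from outside, world axes, zero at the start; "moment": the same for the moment, N m; "opening": finger opening in m; "gripper_force": force on a finger pad.
Only numpy, scipy, OpenCV 4.12 (cv2) and the standard library are available. Lean on these libraries where they do the work, as an engineer would, in place of code of your own. Each camera call takes 0.05 s, during which the arm holds its last target. There are 200 camera calls.

## Working session

There is one attempt and no reset: what is moved stays moved. The work goes in short steps, Python scripts to look and compute and a tool call to move; the robot and the scene stay as the last step left them, time stands still between calls to the robot, and variables do not carry over. Pictures are saved under pics/ and viewed, at most 10 in all, crops included, and the job is handed in when it is done.

Besides the shell and the picture viewer there is one more tool, called after "Request:" as name(argument=value, ...) on one line, values as JSON. send_rows: Moves the arm, as the interface text tells. Shift numbers are shares of 800 mm and turn numbers shares of 90 degrees, none past 1 either way. Its arguments: {"type":"object","properties":{"deltas":{"type":"array","items":{"type":"array"}},"gripper":{"type":"number"}},"required":["deltas"]}

```bash
mkdir -p pics; cat > h.py <<'E'
import numpy as np, cv2
from plant import ctrl
def ray(p,uv):
    f=200/np.tan(np.radians(p["vertical_fov"])/2)
    d=np.array([(uv[0]-p["cx"])/f,(uv[1]-p["cy"])/f]); s=d.copy()
    for _ in range(30): s=d/(1+p["k1"]*(s@s))
    R=cv2.Rodrigues(np.array(p["rvec"],float))[0]; t=np.array(p["tvec"],float).ravel()
    return -R.T@t, R.T@np.array([s[0],s[1],1])
def at(p,uv,z):
    o,d=ray(p,uv); return o+d*(z-o[2])/d[2]
def proj(p,X):
    f=200/np.tan(np.radians(p["vertical_fov"])/2)
    R=cv2.Rodrigues(np.array(p["rvec"],float))[0]; c=R@np.array(X,float)+np.array(p["tvec"],float).ravel()
    s=c[:2]/c[2]; s=s*(1+p["k1"]*(s@s)); return s*f+[p["cx"],p["cy"]]
def save(p,n): cv2.imwrite(f"pics/{n}.png",cv2.cvtColor(p["color"],cv2.COLOR_RGB2BGR))
E
python3 - <<'E'
from h import *
o=ctrl.get_obs(); print(o)
for n in("top","scene"):
    p=ctrl.snapshot(n); save(p,n+"0"); print(n,ray(p,(320,200)))
    for t,z in(("dish_1",.091),("oil_bottle",.08),("grease_jar",.08),("big_dish",.016),("mouse",.02),("station",.08)):
        for b in ctrl.boxes_of(p,t):
            uv=np.array(b["xy"])*[640,400]; print(t,round(b["conf"],2),uv.round(1),at(p,uv,z).round(4))
E
```

```text
{'clock': 0.0, 'joint_pos': array([-5.28785455e+01,  2.05926620e+01,  6.33847384e-01, -1.95002434e-02,
       -7.01330761e+01, -1.65045211e+01]), 'qvel': array([-0.17032646, -0.04932015,  0.01698935,  0.06909254, -0.04795166,
        0.01392836]), 'tau': array([-2.57476012e-05, -5.82713449e+01,  2.93054062e+01,  6.99748322e+00,
        6.92470014e-03, -2.23899474e-04]), 'tool_pos': array([ 0.23751134, -0.63144553,  0.29121123]), 'orientation': array([ 1.79906687e+02, -8.53179513e-03, -1.59389701e+02]), 'force': array([-0.25701105,  0.15551203, -0.86895054]), 'moment': array([-0.01329133,  0.01058287,  0.01251985]), 'gripper_force': 0.0, 'opening': 0.08771103629948537}
top (array([0.36838483, 0.08484517, 0.92229913]), array([ 0.25895371, -0.01790166, -0.96580857]))
dish_1 0.8 [301.5 187.2] [0.6165 0.1043 0.091 ]
dish_1 0.73 [315.2 138.7] [0.7155 0.0778 0.091 ]
dish_1 0.67 [318.2 209.8] [0.5723 0.0729 0.091 ]
dish_1 0.64 [355.8 155.4] [ 6.805e-01 -6.000e-04  9.100e-02]
oil_bottle 0.48 [274.7 249. ] [0.5002 0.1542 0.08  ]
grease_jar 0.79 [341.6 276.1] [0.4496 0.0307 0.08  ]
grease_jar 0.72 [303.4 186.9] [0.6205 0.1009 0.08  ]
big_dish 0.89 [247.9 155.3] [0.7096 0.2196 0.016 ]
mouse 0.93 [209.5 221.8] [0.5654 0.2924 0.02  ]
scene (array([ 0.94651979, -0.32321855,  0.44690104]), array([-0.53595431,  0.62044257, -0.57254356]))
dish_1 0.8 [380.2 222.4] [0.7155 0.0749 0.091 ]
dish_1 0.79 [329.1 244. ] [ 0.6891 -0.0076  0.091 ]
dish_1 0.57 [336.6 192.6] [0.6203 0.0947 0.091 ]
oil_bottle 0.86 [296.2 148. ] [0.4525 0.1794 0.08  ]
grease_jar 0.83 [235.7 170.4] [0.4275 0.0484 0.08  ]
grease_jar 0.31 [298.8 148.6] [0.4582 0.1808 0.08  ]
big_dish 0.54 [377.7 221.7] [0.6624 0.1576 0.016 ]
big_dish 0.44 [428.7 215.6] [0.7221 0.2298 0.016 ]
mouse 0.65 [382.7 173.6] [0.5842 0.2923 0.02  ]
mouse 0.24 [426.8 214.7] [0.7204 0.225  0.02  ]
station 0.77 [324.3 232.4] [0.66  0.017 0.08 ]
```

View pics/top0.png

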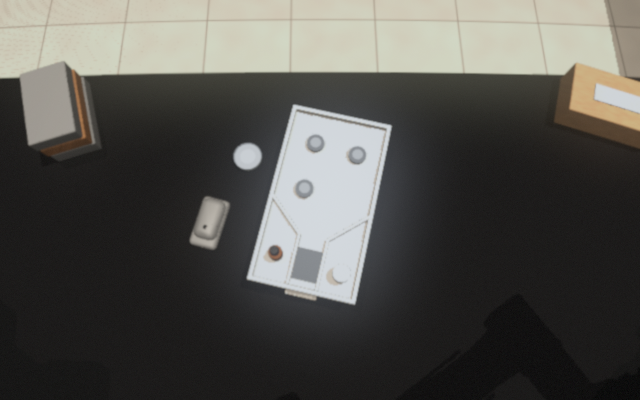

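View pics/scene0.png

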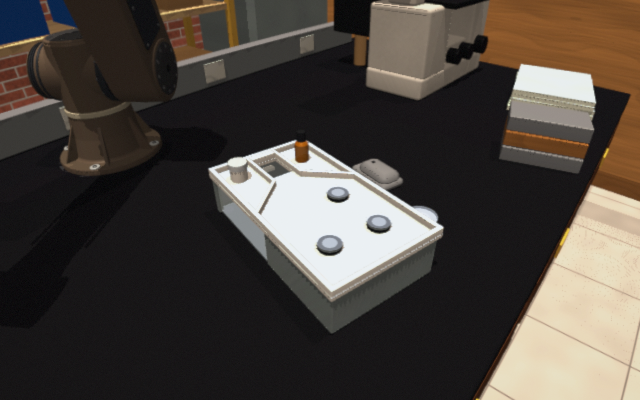

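The top view shows the tray with its gate end towards the robot. Dishes are at (315,142), (357,155) and (304,188), the bottle at (275,252) and the jar at (341,272). The scene view agrees. Next I fit the station pose.

```bash
python3 - <<'E'
from h import *
from scipy.optimize import least_squares
P={n:ctrl.snapshot(n) for n in("top","scene")}
def rect(p,z):
    g=np.array([[proj(p,(.35+i*.001,-.15+j*.001,z)) for j in range(450)] for i in range(520)],np.float32)
    return cv2.remap(p["color"],g[...,0],g[...,1],cv2.INTER_LINEAR)
W={}
for n,p in P.items():
    im=rect(p,.092); W[n]=im; m=(im.min(2)>125).astype(np.uint8); m=cv2.morphologyEx(m,cv2.MORPH_OPEN,np.ones((9,9)))
    cs,_=cv2.findContours(m,0,2); c=max(cs,key=cv2.contourArea)
    r=cv2.minAreaRect(c); b=cv2.boxPoints(r)
    print(n,r,[(round(.35+y*.001,4),round(-.15+x*.001,4)) for x,y in b])
im=np.hstack([W["top"][:, :],W["scene"]]); cv2.imwrite("pics/rect.png",cv2.resize(im[60:,:,::-1],(800,409)))
for n,p in P.items():
    for c in ctrl.cut_out(p,"dish_1"):
        v,u=np.nonzero(c["pixels"]); print(n,round(c["conf"],2),len(u),(u.mean().round(1),v.mean().round(1)),at(p,((u.min()+u.max())/2,(v.min()+v.max())/2),.087).round(4),at(p,(u.mean(),v.mean()),.087).round(4))
E
```

```text
top ((216.50961303710938, 240.2611846923828), (201.83790588378906, 365.4239196777344), 13.311783790588379) [(np.float32(0.7448), np.float32(-0.0738)), (np.float32(0.3892), np.float32(0.0104)), (np.float32(0.4357), np.float32(0.2068)), (np.float32(0.7913), np.float32(0.1226))]
scene ((223.69210815429688, 244.15663146972656), (218.04470825195312, 364.34149169921875), 13.203666687011719) [(np.float32(0.7466), np.float32(-0.0741)), (np.float32(0.3919), np.float32(0.0092)), (np.float32(0.4417), np.float32(0.2214)), (np.float32(0.7964), np.float32(0.1382))]
top 0.82 306 (np.float64(314.9), np.float64(141.8)) [0.7112 0.0792 0.087 ] [0.7107 0.0784 0.087 ]
top 0.76 243 (np.float64(356.8), np.float64(153.7)) [ 0.6849 -0.0025  0.087 ] [ 0.6855 -0.0031  0.087 ]
top 0.68 279 (np.float64(303.9), np.float64(187.3)) [0.6171 0.0997 0.087 ] [0.6174 0.0999 0.087 ]
scene 0.82 470 (np.float64(379.4), np.float64(222.6)) [0.7129 0.0775 0.087 ] [0.7122 0.0783 0.087 ]
scene 0.67 500 (np.float64(329.4), np.float64(243.7)) [ 0.6866 -0.0037  0.087 ] [ 0.6862 -0.0034  0.087 ]
scene 0.59 305 (np.float64(337.7), np.float64(193.5)) [0.6202 0.0972 0.087 ] [0.6196 0.0985 0.087 ]
```

View pics/rect.png

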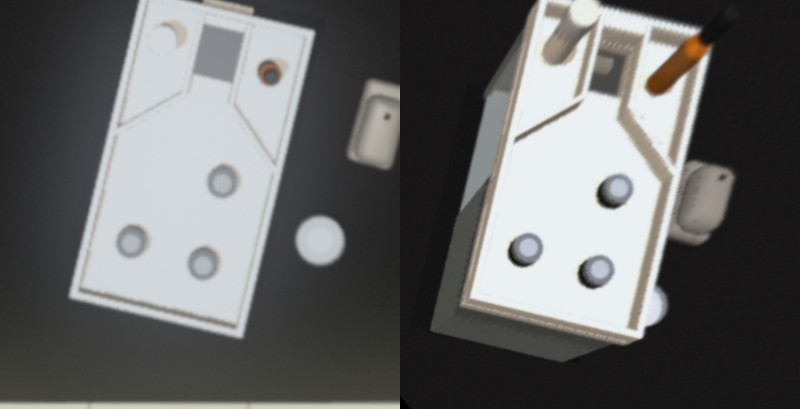

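```bash
cat >> h.py <<'E'
def T(s,xy,z): 
    c,n=np.cos(s[2]),np.sin(s[2]); return [s[0]+c*xy[0]-n*xy[1], s[1]+n*xy[0]+c*xy[1], z]
def inv(s,w):
    c,n=np.cos(s[2]),np.sin(s[2]); d=np.array(w[:2])-s[:2]; return np.array([c*d[0]+n*d[1],-n*d[0]+c*d[1]])
E
cat > fit.py <<'E'
from h import *
from scipy.optimize import minimize
P={n:ctrl.snapshot(n) for n in("top","scene")}
E_={}
for n,p in P.items():
    g=cv2.GaussianBlur(cv2.cvtColor(p["color"],cv2.COLOR_RGB2GRAY).astype(np.float32),(0,0),1.0)
    E_[n]=np.minimum(np.hypot(cv2.Sobel(g,5,1,0),cv2.Sobel(g,5,0,1)),120)
def L(a,b,z,k=40): return [(a[0]+(b[0]-a[0])*t,a[1]+(b[1]-a[1])*t,z) for t in np.linspace(0,1,k)]
o=[(-190,-100),(165,-100),(165,100),(-190,100)]
pts=[]
for i in range(4): pts+=L(o[i],o[(i+1)%4],.092,60)
lines=[((85,-24),(145,-24)),((85,24),(145,24)),((85,-24),(85,24))]
for a,b in lines: pts+=L(a,b,.08)
for y in(1,-1): pts+=L((0,92*y),(60,24*y),.092)
def cost(s):
    v=0
    for n,p in P.items():
        uv=np.array([proj(p,T(s,np.array(q[:2])/1000,q[2])) for q in pts],np.float32)
        v-=cv2.remap(E_[n],uv[None,:,0],uv[None,:,1],cv2.INTER_LINEAR).mean()
    return v
s0=np.array([.583,.0682,np.radians(166.7)])
best=min((s0+np.array([a,b,0]) for a in np.arange(-.012,.013,.003) for b in np.arange(-.012,.013,.003)),key=cost)
r=minimize(cost,best,method="Nelder-Mead",options=dict(initial_simplex=best+np.vstack([np.zeros(3),np.diag([.003,.003,.01])])))
s=r.x; print(s,np.degrees(s[2]),cost(s0),r.fun); np.save("s.npy",s)
out=[]
for n,(u0,v0) in(("top",(230,95)),("scene",(200,130))):
    p=P[n]; im=cv2.resize(p["color"][v0:v0+215,u0:u0+200,::-1],None,fx=2,fy=2,interpolation=2); 
    im=cv2.resize(p["color"][v0:v0+215,u0:u0+(200 if n=="top" else 260)][:,:,::-1],(400 if n=="top" else 400,430)) if n=="top" else cv2.resize(p["color"][v0:v0+215,u0:u0+200][:,:,::-1],(400,430))
    for q in pts:
        uv=(proj(p,T(s,np.array(q[:2])/1000,q[2]))-[u0,v0])*2+.5; cv2.circle(im,tuple(int(x) for x in uv.round()),0,(0,0,255),-1)
    out.append(im)
cv2.imwrite("pics/fit.png",np.hstack(out))
for w in((.7115,.0783),(.686,-.0033),(.6185,.0995)): print((inv(s,w)*1000).round(1))
E
python3 fit.py
```

```text
[0.58308311 0.06790835 2.91994265] 167.3003899852209 -207.38034 -208.38461303710938
[-123.   -38.4]
[-116.1   46.8]
[-27.6 -38.6]
```

View pics/fit.png

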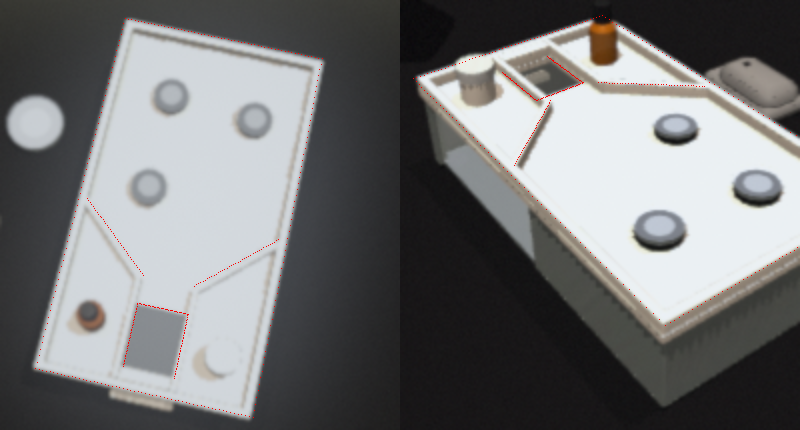

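The fit lies on the tray, and both cameras agree. In station mm the dishes are A(-28,-39), B(-123,-38) and C(-116,47). I'll sweep A first with the fingers closed. The 19 mm side faces across the gate.

```bash
cat > go.py <<'E'
# usage: go.py x y tipheight_above_deck toolx_station_angle [...]: prints share deltas from the present pose
import sys; from h import *
from scipy.spatial.transform import Rotation as Ro
s=np.load("s.npy"); o=ctrl.get_obs(); R=Ro.from_euler("xyz",o["orientation"],degrees=True)
yaw=o["orientation"][2]; a=list(map(float,sys.argv[1:]))
print("t",round(o["clock"],2),"now st",(inv(s,o["tool_pos"])*1000).round(1),"tip",round((o["tool_pos"][2]-.146)*1000,1),"ang",round((yaw-np.degrees(s[2]))%360,1),"F",o["force"].round(1),"j6",round(o["joint_pos"][5]))
for i in range(0,len(a),4):
    x,y,h,g=a[i:i+4]; w=np.array(T(s,(x/1000,y/1000),.146+h/1000))
    d=R.inv().apply(w-o["tool_pos"])/.8; t=-((g+np.degrees(s[2])-yaw+180)%360-180)/90
    print(d.round(4),round(t,4))
E
python3 go.py -33 -75 60 90
```

```text
t 1.0 now st [183.2 758.5] tip 146.2 ang 33.3 F [ 1.1  0.7 -1. ] j6 -17
[-0.7981  0.7222  0.1077] -0.6299
```

Request:
send_rows(deltas=[[[-0.02, 0.018, 0], 0], [[-0.05, 0.045, 0], 0], [[-0.09, 0.081, 0], 0], [[-0.13, 0.117, 0], 0], [[-0.165, 0.15, 0], 0]], gripper=0)

```text
clock: 1.42
tool_pos: [0.3193, -0.4715, 0.292]
orientation: [-180.0, 0.0, -159.4]
force: [1.0, 0.8, -1.3]
opening: 0.0595
gripper_force: 0.0
```

Request:
send_rows(deltas=[[[-0.036, 0.033, 0], 0], [[-0.072, 0.066, 0], 0], [[-0.108, 0.098, 0], 0], [[-0.144, 0.13, 0], 0], [[-0.18, 0.163, 0], 0]])

```text
clock: 1.83
tool_pos: [0.4083, -0.2985, 0.2926]
orientation: [-180.0, 0.0, -159.4]
force: [0.4, 0.2, 0.4]
opening: 0.0266
gripper_force: 0.0
```

Request:
send_rows(deltas=[[[-0.036, 0.033, 0], 0], [[-0.072, 0.066, 0], 0], [[-0.108, 0.098, 0], 0], [[-0.144, 0.13, 0], 0], [[-0.18, 0.163, 0], 0]])

```text
clock: 2.25
tool_pos: [0.4972, -0.1256, 0.2927]
orientation: [-180.0, 0.1, -159.4]
force: [1.2, -0.3, -0.4]
opening: 0.001
gripper_force: 0.0
```

Request:
send_rows(deltas=[[[-0.036, 0.033, 0], 0], [[-0.072, 0.066, 0], 0], [[-0.1, 0.09, 0], 0], [[-0.12, 0.108, 0], 0], [[-0.13, 0.117, 0], 0]])

```text
clock: 2.67
tool_pos: [0.5622, -0.0008, 0.292]
orientation: [-180.0, 0.0, -159.3]
force: [-0.7, -1.2, 0.8]
opening: 0.0005
gripper_force: 0.0
```

Request:
send_rows(deltas=[[[0, 0, 0], -0.07], [[0, 0, 0], -0.14], [[0, 0, 0], -0.21], [[0, 0, 0], -0.28], [[0, 0, 0], -0.35]])

```text
clock: 3.08
tool_pos: [0.5608, -0.0037, 0.2922]
orientation: [180.0, -0.0, -127.6]
force: [0.1, 0.1, -0.3]
opening: 0.0002
gripper_force: 0.0
```

Request:
send_rows(deltas=[[[0, 0, 0], -0.07], [[0, 0, 0], -0.14], [[0, 0, 0], -0.21], [[0, 0, 0], -0.26], [[0, 0, 0], -0.28]])

```text
clock: 3.5
tool_pos: [0.5608, -0.0038, 0.2923]
orientation: [-180.0, 0.0, -102.4]
force: [0.4, -1.0, -0.8]
opening: 0.0005
gripper_force: 0.0
```

```bash
python3 go.py -33 -75 60 90
```

```text
t 3.5 now st [ 6.  74.9] tip 146.3 ang 90.3 F [ 0.4 -1.  -0.8] j6 -32
[-0.1871 -0.0495  0.1079] 0.0028
```

Request:
send_rows(deltas=[[[-0.03, -0.008, 0.018], 0], [[-0.075, -0.02, 0.045], 0], [[-0.12, -0.032, 0.07], 0], [[-0.165, -0.044, 0.095], 0], [[-0.187, -0.05, 0.108], 0]])

```text
clock: 3.92
tool_pos: [0.6335, 0.1359, 0.2034]
orientation: [179.9, -0.0, -102.7]
force: [0.4, -0.2, -0.3]
opening: 0.0007
gripper_force: 0.0
```

Request:
send_rows(deltas=[[[0, 0, 0], 0], [[0, 0, 0.01], 0], [[0, 0, 0.025], 0], [[0, 0, 0.035], 0], [[0, 0, 0.04], 0]])

```text
clock: 4.33
tool_pos: [0.632, 0.1327, 0.1724]
orientation: [179.9, -0.0, -102.8]
force: [0.1, 0.3, 0.5]
opening: 0.0
gripper_force: 0.0
```

```bash
python3 go.py -33 -75 5 90; python3 - <<'E'
from h import *
p=ctrl.snapshot("scene"); cv2.imwrite("pics/a1.png",cv2.resize(p["color"][100:350,180:480,::-1],(720,600)))
E
```

```text
t 4.33 now st [-33.5 -73.9] tip 26.4 ang 89.9 F [0.1 0.3 0.5] j6 -42
[-0.0013  0.0006  0.0268] -0.0007
```

View pics/a1.png

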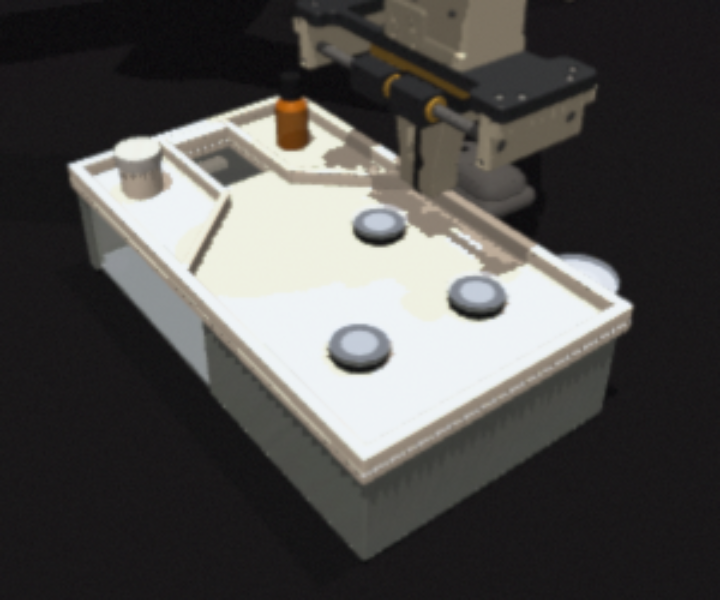

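The fingers are closed between dish A and the rim, well clear of the bottle. I'll lower and push A sideways to the centreline.

Request:
send_rows(deltas=[[[0, 0, 0.008], 0], [[0, 0, 0.016], 0], [[0, 0, 0.022], 0], [[0, 0, 0.026], 0], [[0, 0, 0.026], 0]])

```text
clock: 4.8
tool_pos: [0.6326, 0.1337, 0.1521]
orientation: [179.9, -0.0, -102.7]
force: [0.2, -0.3, 0.0]
opening: 0.0
gripper_force: 0.0
```

Request:
send_rows(deltas=[[[0.003, 0, 0], 0], [[0.007, 0, 0], 0], [[0.012, 0, 0], 0], [[0.018, 0, 0], 0], [[0.024, 0, 0], 0]])

```text
clock: 5.22
tool_pos: [0.6286, 0.1147, 0.1532]
orientation: [-180.0, 0.0, -102.7]
force: [-0.2, 0.6, 0.1]
opening: 0.0008
gripper_force: 0.0
```

Request:
send_rows(deltas=[[[0.006, 0, 0], 0], [[0.012, 0, 0], 0], [[0.018, 0, 0], 0], [[0.024, 0, 0], 0], [[0.028, 0, 0], 0]])

```text
clock: 5.63
tool_pos: [0.6236, 0.0927, 0.153]
orientation: [180.0, -0.0, -102.7]
force: [0.7, -0.4, 0.0]
opening: 0.0004
gripper_force: 0.0
```

Request:
send_rows(deltas=[[[0.003, 0, 0], 0], [[0.005, 0, 0], 0], [[0.005, 0, 0], 0], [[0, 0, 0], 0], [[-0.01, 0, 0], 0]])

```text
clock: 6.05
tool_pos: [0.6255, 0.1011, 0.153]
orientation: [180.0, -0.0, -102.7]
force: [0.0, 0.9, -0.6]
opening: 0.0002
gripper_force: 0.0
```

```bash
cat > look.py <<'E'
from h import *
s=np.load("s.npy")
for n in("top","scene"):
    p=ctrl.snapshot(n)
    for c in ctrl.cut_out(p,"dish_1"):
        v,u=np.nonzero(c["pixels"])
        if len(u): print(n,round(c["conf"],2),len(u),(inv(s,at(p,(u.mean(),v.mean()),.087))*1000).round(1))
E
python3 look.py; python3 go.py -76 0 5 90 -76 0 26 90
```

```text
top 0.6 203 [-24.9   4. ]
scene 0.87 543 [-116.2   46.7]
scene 0.85 331 [-28.5   1.4]
scene 0.84 479 [-123.1  -37.4]
t 6.25 now st [-34.  -42.4] tip 6.8 ang 90.1 F [ 1.  -0.1 -0.9] j6 -39
[ 0.0531 -0.0524  0.0023] 0.0007
[ 0.0531 -0.0524 -0.024 ] 0.0007
```

Request:
send_rows(deltas=[[[-0.002, 0, -0.015], 0], [[-0.002, 0, -0.028], 0], [[-0.002, -0.02, -0.028], 0], [[0.01, -0.045, -0.028], 0], [[0.03, -0.053, -0.028], 0]])

```text
clock: 6.67
tool_pos: [0.6641, 0.0691, 0.1763]
orientation: [-179.9, 0.1, -102.6]
force: [0.6, -0.7, -0.1]
opening: 0.0004
gripper_force: 0.0
```

Request:
send_rows(deltas=[[[0.015, 0, 0], 0], [[0.0245, 0, 0], 0], [[0.0245, 0, 0.01], 0], [[0.0245, 0, 0.022], 0], [[0.0245, 0, 0.03], 0]])

```text
clock: 7.08
tool_pos: [0.6566, 0.0496, 0.1501]
orientation: [180.0, -0.0, -102.7]
force: [-1.2, -0.1, -0.3]
opening: 0.0004
gripper_force: 0.0
```

Request:
send_rows(deltas=[[[0, 0, 0], 0], [[0, 0.003, 0], 0], [[0, 0.008, 0], 0], [[0, 0.014, 0], 0], [[0, 0.021, 0], 0]])

```text
clock: 7.5
tool_pos: [0.6406, 0.0533, 0.1516]
orientation: [-180.0, 0.0, -102.7]
force: [-0.2, 0.3, -0.2]
opening: 0.0001
gripper_force: 0.0
```

Request:
send_rows(deltas=[[[0, 0.008, 0], 0], [[0, 0.016, 0], 0], [[0, 0.024, 0], 0], [[0, 0.032, 0], 0], [[0, 0.04, 0], 0]])

```text
clock: 7.92
tool_pos: [0.609, 0.0601, 0.1515]
orientation: [-180.0, 0.0, -102.7]
force: [-0.1, -0.2, 0.6]
opening: 0.0003
gripper_force: 0.0
```

Request:
send_rows(deltas=[[[0, 0.008, 0], 0], [[0, 0.016, 0], 0], [[0, 0.022, 0], 0], [[0, 0.026, 0], 0], [[0, 0.028, 0], 0]])

```text
clock: 8.33
tool_pos: [0.5874, 0.0651, 0.1515]
orientation: [-180.0, 0.0, -102.7]
force: [0.2, 0.3, 0.6]
opening: 0.0005
gripper_force: 0.0
```

```bash
python3 look.py; python3 go.py 70 0 5 90;  python3 - <<'E'
from h import *
p=ctrl.snapshot("scene"); q=ctrl.snapshot("top"); cv2.imwrite("pics/a2.png",np.hstack([cv2.resize(x["color"][v:v+200,u:u+200,::-1],(400,400)) for x,u,v in((p,200,100),(q,220,120))]))
E
```

```text
top 0.71 205 [28.   1.1]
top 0.27 199 [107.9 -62.9]
scene 0.88 446 [-123.2  -37.9]
scene 0.63 446 [-116.    46.2]
scene 0.46 142 [31.  8.]
t 8.53 now st [-5.5  1.8] tip 5.4 ang 90.0 F [ 0.3 -0.2 -0.1] j6 -38
[-0.0023  0.0944  0.0005] 0.0002
```

View pics/a2.png

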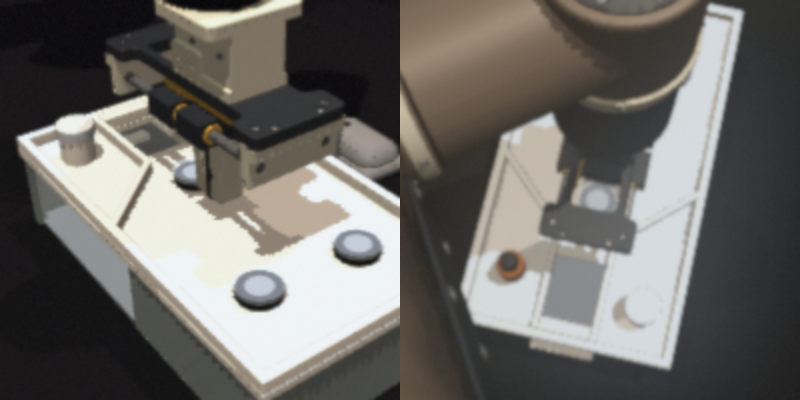

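Dish A rides ahead of the fingers at about x=30, y=1 and lines up with the gate. I'll push it through and back off.

Request:
send_rows(deltas=[[[0, 0.003, 0], 0], [[0, 0.007, 0], 0], [[0, 0.013, 0], 0], [[-0.001, 0.02, 0], 0], [[-0.001, 0.027, 0], 0]])

```text
clock: 9.05
tool_pos: [0.5663, 0.0706, 0.1513]
orientation: [180.0, -0.0, -102.7]
force: [-0.1, 0.7, 0.1]
opening: 0.0002
gripper_force: 0.0
```

Request:
send_rows(deltas=[[[0, 0.007, 0], 0], [[0, 0.014, 0], 0], [[0, 0.021, 0], 0], [[0, 0.028, 0], 0], [[0, 0.035, 0], 0]])

```text
clock: 9.47
tool_pos: [0.5391, 0.0768, 0.1514]
orientation: [-180.0, 0.0, -102.7]
force: [-0.5, 0.0, 0.0]
opening: 0.0009
gripper_force: 0.0
```

Request:
send_rows(deltas=[[[0, 0.007, 0], 0], [[0, 0.014, 0], 0], [[0, 0.021, 0], 0], [[0, 0.028, 0], 0], [[0, 0.033, 0], 0]])

```text
clock: 9.88
tool_pos: [0.5132, 0.0825, 0.1514]
orientation: [180.0, -0.0, -102.7]
force: [-1.6, -0.4, -0.4]
opening: 0.0001
gripper_force: 0.0
```

Request:
send_rows(deltas=[[[0, 0.003, 0], 0], [[0, 0, 0], 0], [[0, -0.03, 0], 0], [[0, -0.06, -0.01], 0], [[0, -0.09, -0.04], 0]])

```text
clock: 10.3
tool_pos: [0.5836, 0.0659, 0.1808]
orientation: [179.7, -0.2, -102.7]
force: [0.3, 1.0, -0.7]
opening: 0.0004
gripper_force: 0.0
```

```bash
python3 look.py; python3 go.py -60 0 40 90
```

```text
top 0.65 248 [121.5   2.2]
top 0.56 10 [-110.6   61.4]
scene 0.95 443 [-122.7  -38.4]
scene 0.8 514 [-116.1   46.4]
t 10.5 now st [-2.1  1.1] tip 37.3 ang 89.9 F [ 0.1 -0.2 -1.5] j6 -38
[-0.0015 -0.0724 -0.0033] -0.0006
```

Request:
send_rows(deltas=[[[-0.008, -0.025, 0], 0], [[-0.022, -0.067, 0], 0], [[-0.038, -0.115, 0], 0], [[-0.054, -0.163, 0], 0], [[-0.064, -0.192, 0], 0]])

```text
clock: 10.92
tool_pos: [0.7473, 0.0831, 0.182]
orientation: [180.0, -0.0, -102.7]
force: [-0.0, -0.2, -0.3]
opening: 0.0004
gripper_force: 0.0
```

Request:
send_rows(deltas=[[[0, 0, 0], 0.07], [[0, 0, 0], 0.15], [[0, 0, 0], 0.23], [[0, 0, 0], 0.31], [[0, 0, 0], 0.39]])

```text
clock: 11.33
tool_pos: [0.7442, 0.083, 0.182]
orientation: [179.9, -0.1, -138.0]
force: [0.2, -0.3, -0.4]
opening: 0.0003
gripper_force: 0.0
```

Request:
send_rows(deltas=[[[0, 0, 0], 0.08], [[0, 0, 0], 0.16], [[0, 0, 0], 0.24], [[0, 0, 0], 0.32], [[0, 0, 0], 0.39]])

```text
clock: 11.75
tool_pos: [0.7442, 0.083, 0.1822]
orientation: [-180.0, -0.1, -173.1]
force: [0.3, 0.2, 0.4]
opening: 0.0003
gripper_force: 0.0
```

Request:
send_rows(deltas=[[[0, 0, 0], 0.006], [[0, 0, 0], 0.01], [[0, 0, 0], 0.01], [[0, 0, 0], 0.01], [[0, 0, 0], 0.01]])

```text
clock: 12.17
tool_pos: [0.7451, 0.0828, 0.1833]
orientation: [180.0, -0.0, -173.5]
force: [-1.2, 0.1, -0.2]
opening: 0.0005
gripper_force: 0.0
```

```bash
python3 go.py -156.5 -50 5 18.8; python3 look.py
```

```text
t 12.17 now st [-154.8  -50.2] tip 37.3 ang 19.2 F [-1.2  0.1 -0.2] j6 -105
[-0.0019 -0.0009  0.0403] 0.0041
top 0.84 315 [-114.7   47.8]
top 0.57 267 [119.6   2.8]
top 0.49 272 [-121.1  -37.3]
top 0.17 15325 [-12.4  10.4]
scene 0.86 460 [-123.1  -38. ]
scene 0.47 22836 [-91.1  38.8]
```

Request:
send_rows(deltas=[[[-0.003, 0, 0.008], 0], [[-0.003, 0, 0.018], 0], [[-0.003, 0, 0.028], 0], [[-0.003, 0, 0.036], 0], [[-0.003, 0, 0.04], 0]])

```text
clock: 12.78
tool_pos: [0.7469, 0.0829, 0.1492]
orientation: [-180.0, -0.1, -173.6]
force: [-0.0, -0.4, 0.1]
opening: 0.0001
gripper_force: 0.0
```

Request:
send_rows(deltas=[[[0, 0, 0], 0], [[0.003, 0, 0], 0], [[0.008, 0, 0], 0], [[0.014, 0, 0], 0], [[0.021, 0, 0], 0]])

```text
clock: 13.2
tool_pos: [0.7306, 0.0812, 0.1518]
orientation: [180.0, 0.0, -173.6]
force: [0.7, -0.5, 0.5]
opening: 0.0004
gripper_force: 0.0
```

Request:
send_rows(deltas=[[[0.008, 0, 0], 0], [[0.016, 0, 0], 0], [[0.024, 0, 0], 0], [[0.032, 0, 0], 0], [[0.04, 0, 0], 0]])

```text
clock: 13.62
tool_pos: [0.6984, 0.0776, 0.1516]
orientation: [180.0, 0.0, -173.6]
force: [1.3, 1.0, 0.1]
opening: 0.0007
gripper_force: 0.1
```

Request:
send_rows(deltas=[[[0.008, 0, 0], 0], [[0.016, 0, 0], 0], [[0.024, 0, 0], 0], [[0.032, 0, 0], 0], [[0.04, 0, 0], 0]])

```text
clock: 14.03
tool_pos: [0.6667, 0.074, 0.1514]
orientation: [-180.0, 0.0, -173.6]
force: [-0.2, -0.3, 0.8]
opening: 0.0004
gripper_force: 0.1
```

Request:
send_rows(deltas=[[[0.008, 0, 0], 0], [[0.016, 0, 0], 0], [[0.024, 0, 0], 0], [[0.032, 0, 0], 0], [[0.038, 0, 0], 0]])

```text
clock: 14.45
tool_pos: [0.6363, 0.0706, 0.1514]
orientation: [180.0, -0.0, -173.6]
force: [-0.3, -0.8, 0.0]
opening: 0.0003
gripper_force: 0.0
```

Request:
send_rows(deltas=[[[0.006, 0, 0], 0], [[0.011, 0, 0], 0], [[0.014, 0, 0], 0], [[0.015, 0, 0], 0], [[0.005, 0, 0], 0]])

```text
clock: 14.87
tool_pos: [0.6323, 0.0702, 0.1515]
orientation: [180.0, -0.0, -173.6]
force: [0.3, 1.1, -0.9]
opening: 0.0006
gripper_force: 0.0
```

```bash
python3 look.py; python3 go.py -60 0 40 90
```

```text
top 0.6 295 [-13.5   0.6]
top 0.57 281 [120.2   2.7]
scene 0.61 68 [-24.7  14.1]
scene 0.58 482 [-116.   46.]
scene 0.34 20698 [-107.5   40.7]
t 15.07 now st [-48.8 -13.5] tip 5.1 ang 19.1 F [-0.4  0.5  0.3] j6 -107
[-0.0078 -0.0205 -0.0436] -0.7883
```

Request:
send_rows(deltas=[[[-0.005, 0, -0.01], 0], [[-0.01, 0, -0.035], 0], [[-0.01, -0.008, -0.04], 0], [[-0.01, -0.018, -0.04], 0], [[-0.01, -0.022, -0.04], 0]])

```text
clock: 15.48
tool_pos: [0.6431, 0.0528, 0.1837]
orientation: [180.0, 0.0, -173.7]
force: [-0.3, 0.4, -1.0]
opening: 0.0007
gripper_force: 0.0
```

Request:
send_rows(deltas=[[[0, 0, 0], -0.07], [[0, 0, 0], -0.15], [[0, 0, 0], -0.23], [[0, 0, 0], -0.31], [[0, 0, 0], -0.39]])

```text
clock: 15.9
tool_pos: [0.6425, 0.053, 0.1824]
orientation: [180.0, -0.1, -138.4]
force: [-0.3, 0.5, -0.6]
opening: 0.0003
gripper_force: 0.0
```

Request:
send_rows(deltas=[[[0, 0, 0], -0.08], [[0, 0, 0], -0.16], [[0, 0, 0], -0.24], [[0, 0, 0], -0.32], [[0, 0, 0], -0.39]])

```text
clock: 16.32
tool_pos: [0.6425, 0.0531, 0.1825]
orientation: [179.9, -0.0, -103.3]
force: [-0.8, -0.4, -0.2]
opening: 0.0008
gripper_force: 0.0
```

Request:
send_rows(deltas=[[[0, 0, 0], -0.006], [[0, 0, 0], -0.008], [[0, 0, 0], -0.008], [[0, 0, 0], -0.008], [[0, 0, 0], -0.008]])

```text
clock: 16.73
tool_pos: [0.643, 0.0536, 0.1832]
orientation: [180.0, -0.0, -103.0]
force: [-0.0, 0.3, -0.1]
opening: 0.0003
gripper_force: 0.0
```

```bash
python3 look.py; python3 go.py -62 0.5 5 90
```

```text
top 0.82 267 [120.9   2.3]
top 0.59 171 [-114.1   53. ]
scene 0.69 523 [-116.2   46.7]
scene 0.56 329 [-14.7  -0.1]
t 16.93 now st [-61.6   0.7] tip 37.4 ang 89.8 F [-1.1  0.3 -0.1] j6 -35
[-0.0003 -0.0005  0.0405] -0.0022
```

Request:
send_rows(deltas=[[[0, 0, 0.01], 0], [[0, 0, 0.022], 0], [[0, 0, 0.034], 0], [[0, 0, 0.04], 0], [[0, 0, 0.04], 0]])

```text
clock: 17.35
tool_pos: [0.6421, 0.0534, 0.1491]
orientation: [179.8, -0.1, -102.9]
force: [0.1, 0.1, -0.5]
opening: 0.0008
gripper_force: 0.0
```

Request:
send_rows(deltas=[[[0, 0, 0], 0], [[0, 0.003, 0], 0], [[0, 0.008, 0], 0], [[0, 0.014, 0], 0], [[0, 0.021, 0], 0]])

```text
clock: 17.77
tool_pos: [0.6263, 0.0576, 0.1517]
orientation: [-180.0, 0.0, -102.9]
force: [-0.5, -0.5, -0.2]
opening: 0.0004
gripper_force: 0.0
```

Request:
send_rows(deltas=[[[0, 0.008, 0], 0], [[0, 0.016, 0], 0], [[0, 0.024, 0], 0], [[0, 0.032, 0], 0], [[0, 0.04, 0], 0]])

```text
clock: 18.18
tool_pos: [0.5948, 0.0648, 0.1515]
orientation: [-180.0, 0.0, -102.9]
force: [0.2, -0.6, 0.3]
opening: 0.0007
gripper_force: 0.0
```

Request:
send_rows(deltas=[[[0, 0.006, 0], 0], [[0, 0.011, 0], 0], [[0, 0.014, 0], 0], [[0, 0.016, 0], 0], [[0, 0.016, 0], 0]])

```text
clock: 18.6
tool_pos: [0.5828, 0.0675, 0.1514]
orientation: [-180.0, 0.0, -102.9]
force: [-0.5, -0.6, -0.7]
opening: 0.0005
gripper_force: 0.0
```

```bash
python3 look.py; python3 go.py 75 0 5 90
```

```text
top 0.74 263 [120.6   2.5]
top 0.46 231 [32.8 -0.3]
scene 0.75 516 [-116.2   46.9]
scene 0.58 21792 [-104.4   39.3]
scene 0.48 160 [36.1  6.6]
t 18.8 now st [-0.2  0.5] tip 5.3 ang 89.8 F [ 0.3 -0.5  0.3] j6 -39
[-0.0003  0.094   0.0004] -0.0019
```

Request:
send_rows(deltas=[[[0, 0.003, 0], 0], [[0, 0.007, 0], 0], [[0, 0.013, 0], 0], [[0, 0.02, 0], 0], [[0, 0.027, 0], 0]])

```text
clock: 19.22
tool_pos: [0.5612, 0.0723, 0.1513]
orientation: [180.0, -0.0, -102.9]
force: [0.1, 0.7, -0.5]
opening: 0.0003
gripper_force: 0.0
```

Request:
send_rows(deltas=[[[0, 0.007, 0], 0], [[0, 0.014, 0], 0], [[0, 0.021, 0], 0], [[0, 0.028, 0], 0], [[0, 0.035, 0], 0]])

```text
clock: 19.63
tool_pos: [0.5341, 0.0786, 0.1514]
orientation: [-180.0, 0.0, -102.9]
force: [-0.4, -0.2, 0.1]
opening: 0.0004
gripper_force: 0.0
```

Request:
send_rows(deltas=[[[0, 0.007, 0], 0], [[0, 0.014, 0], 0], [[0, 0.021, 0], 0], [[0, 0.028, 0], 0], [[0, 0.031, 0], 0]])

```text
clock: 20.05
tool_pos: [0.5096, 0.084, 0.1514]
orientation: [180.0, -0.0, -102.9]
force: [0.4, -0.1, -0.7]
opening: 0.0005
gripper_force: 0.0
```

Request:
send_rows(deltas=[[[0, 0.002, 0], 0], [[0, 0, 0], 0], [[0, -0.03, 0], 0], [[0, -0.06, -0.01], 0], [[0, -0.09, -0.04], 0]])

```text
clock: 20.47
tool_pos: [0.58, 0.0673, 0.1808]
orientation: [179.7, -0.2, -102.9]
force: [0.6, 0.3, -0.2]
opening: 0.0007
gripper_force: 0.0
```

```bash
python3 look.py; python3 go.py -148 61 37 156.2;  python3 - <<'E'
from h import *
p=ctrl.snapshot("scene"); q=ctrl.snapshot("top"); cv2.imwrite("pics/b2.png",np.hstack([cv2.resize(x["color"][v:v+200,u:u+200,::-1],(400,400)) for x,u,v in((p,200,100),(q,220,120))]))
E
```

```text
scene 0.98 542 [-115.8   46.3]
t 20.67 now st [1.7 0.6] tip 37.3 ang 89.8 F [-1.2  0.4 -0.5] j6 -39
[ 0.0747 -0.1875  0.0005] -0.7382
```

View pics/b2.png

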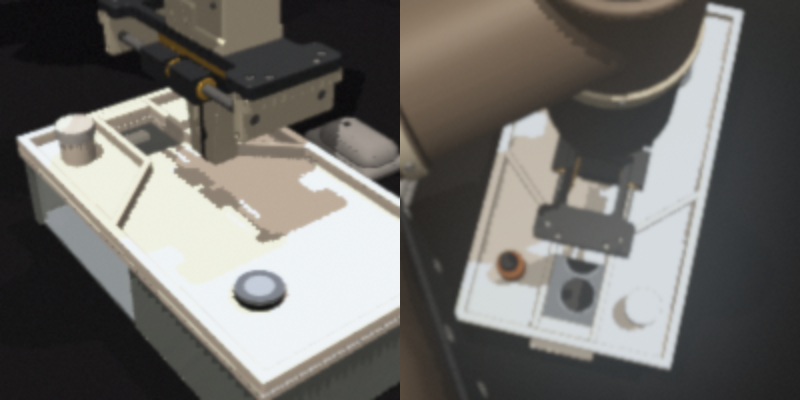

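Both dishes lie in the bin: the top view shows them through the slot at (577,293) and (582,262). Only C is left on the deck, at (260,288) in the scene view. Now C.

Request:
send_rows(deltas=[[[0.01, -0.025, 0], 0], [[0.027, -0.067, 0], 0], [[0.046, -0.115, 0], 0], [[0.064, -0.16, 0], 0], [[0.075, -0.187, 0], 0]])

```text
clock: 21.18
tool_pos: [0.7147, -0.0256, 0.1823]
orientation: [180.0, -0.0, -102.9]
force: [0.4, 1.4, 0.4]
opening: 0.0002
gripper_force: 0.0
```

Request:
send_rows(deltas=[[[0, 0, 0], -0.07], [[0, 0, 0], -0.15], [[0, 0, 0], -0.23], [[0, 0, 0], -0.31], [[0, 0, 0], -0.39]])

```text
clock: 21.6
tool_pos: [0.7122, -0.0236, 0.1823]
orientation: [179.9, 0.0, -67.5]
force: [-0.3, 0.3, 0.3]
opening: 0.0001
gripper_force: 0.0
```

Request:
send_rows(deltas=[[[0, 0, 0], -0.08], [[0, 0, 0], -0.16], [[0, 0, 0], -0.24], [[0, 0, 0], -0.32], [[0, 0, 0], -0.35]])

```text
clock: 22.02
tool_pos: [0.7121, -0.0234, 0.1825]
orientation: [179.9, 0.1, -36.0]
force: [-0.5, -0.3, -0.7]
opening: 0.0004
gripper_force: 0.0
```

Request:
send_rows(deltas=[[[0, 0, 0], 0], [[0, 0, 0], 0], [[0, 0, 0], 0], [[0, 0, 0], 0], [[0, 0, 0], 0]])

```text
clock: 22.43
tool_pos: [0.713, -0.0238, 0.1833]
orientation: [180.0, 0.0, -36.5]
force: [0.2, -0.3, 0.3]
opening: 0.0002
gripper_force: 0.0
```

```bash
python3 go.py -148 61 5 156.2; python3 look.py
```

```text
t 22.43 now st [-146.9   60.9] tip 37.3 ang 156.2 F [ 0.2 -0.3  0.3] j6 40
[ 0.0013 -0.0004  0.0404] 0.0004
top 0.61 270 [-116.5   48.2]
scene 0.65 226 [-120.    56.1]
```

Request:
send_rows(deltas=[[[0.001, 0, 0.008], 0], [[0.001, 0, 0.018], 0], [[0.001, 0, 0.028], 0], [[0.001, 0, 0.036], 0], [[0.001, 0, 0.04], 0]])

```text
clock: 23.05
tool_pos: [0.713, -0.0244, 0.1493]
orientation: [179.9, 0.1, -36.4]
force: [-0.2, 0.8, 0.2]
opening: 0.0004
gripper_force: 0.0
```

Request:
send_rows(deltas=[[[0, 0, 0], 0], [[-0.003, 0, 0], 0], [[-0.008, 0, 0], 0], [[-0.014, 0, 0], 0], [[-0.021, 0, 0], 0]])

```text
clock: 23.47
tool_pos: [0.7, -0.0141, 0.1518]
orientation: [-180.0, -0.0, -36.4]
force: [0.1, -0.5, 0.3]
opening: 0.0003
gripper_force: 0.0
```

Request:
send_rows(deltas=[[[-0.008, 0, 0], 0], [[-0.016, 0, 0], 0], [[-0.024, 0, 0], 0], [[-0.032, 0, 0], 0], [[-0.04, 0, 0], 0]])

```text
clock: 23.88
tool_pos: [0.6739, 0.0051, 0.1515]
orientation: [-180.0, -0.0, -36.4]
force: [0.6, 0.4, 0.0]
opening: 0.0008
gripper_force: 0.0
```

Request:
send_rows(deltas=[[[-0.008, 0, 0], 0], [[-0.016, 0, 0], 0], [[-0.024, 0, 0], 0], [[-0.032, 0, 0], 0], [[-0.04, 0, 0], 0]])

```text
clock: 24.3
tool_pos: [0.6482, 0.024, 0.1514]
orientation: [-180.0, 0.0, -36.4]
force: [-0.5, -0.1, 0.0]
opening: 0.0005
gripper_force: 0.0
```

Request:
send_rows(deltas=[[[-0.008, 0, 0], 0], [[-0.016, 0, 0], 0], [[-0.024, 0, 0], 0], [[-0.031, 0, 0], 0], [[-0.036, 0, 0], 0]])

```text
clock: 24.72
tool_pos: [0.625, 0.0411, 0.1514]
orientation: [-180.0, 0.0, -36.4]
force: [-0.1, 0.3, -0.5]
opening: 0.0003
gripper_force: 0.0
```

Request:
send_rows(deltas=[[[-0.006, 0, 0], 0], [[-0.01, 0, 0], 0], [[-0.012, 0, 0], 0], [[-0.013, 0, 0], 0], [[-0.003, 0, 0], 0]])

```text
clock: 25.13
tool_pos: [0.6231, 0.0426, 0.1515]
orientation: [180.0, 0.0, -36.4]
force: [-0.1, 1.1, -0.3]
opening: 0.0007
gripper_force: 0.0
```

```bash
python3 look.py; python3 go.py -62 0 37 90
```

```text
top 0.63 274 [120.9   3.2]
top 0.51 287 [-9.2  1.1]
scene 0.58 30 [-5.5 14. ]
t 25.33 now st [-45.7  16.5] tip 5.2 ang 156.2 F [ 0.4 -0.6  0.6] j6 32
[ 0.0104 -0.0271 -0.0398] 0.736
```

Request:
send_rows(deltas=[[[0.005, 0, -0.01], 0], [[0.01, 0, -0.035], 0], [[0.01, -0.01, -0.04], 0], [[0.01, -0.022, -0.04], 0], [[0.01, -0.027, -0.04], 0]])

```text
clock: 25.75
tool_pos: [0.6439, 0.0557, 0.1838]
orientation: [-179.9, -0.0, -36.4]
force: [0.0, -0.0, -1.1]
opening: 0.0005
gripper_force: 0.0
```

Request:
send_rows(deltas=[[[0, 0, 0], 0.07], [[0, 0, 0], 0.15], [[0, 0, 0], 0.23], [[0, 0, 0], 0.31], [[0, 0, 0], 0.39]])

```text
clock: 26.17
tool_pos: [0.6426, 0.0551, 0.1822]
orientation: [179.9, 0.0, -71.7]
force: [-0.7, 1.1, -0.2]
opening: 0.0006
gripper_force: 0.0
```

Request:
send_rows(deltas=[[[0, 0, 0], 0.08], [[0, 0, 0], 0.16], [[0, 0, 0], 0.24], [[0, 0, 0], 0.32], [[0, 0, 0], 0.346]])

```text
clock: 26.58
tool_pos: [0.6426, 0.0551, 0.1822]
orientation: [179.9, -0.0, -102.9]
force: [-0.2, 0.1, -0.1]
opening: 0.0005
gripper_force: 0.0
```

Request:
send_rows(deltas=[[[0, 0, 0], 0], [[0, 0, 0], 0], [[0, 0, 0], 0], [[0, 0, 0], 0], [[0, 0, 0], 0]])

```text
clock: 27.0
tool_pos: [0.6429, 0.0549, 0.1832]
orientation: [180.0, -0.0, -102.5]
force: [-0.1, -0.5, -0.1]
opening: 0.0009
gripper_force: 0.0
```

```bash
python3 look.py; python3 go.py -60 0.5 5 90
```

```text
top 0.85 270 [120.2   2.1]
scene 0.92 352 [-13.1   1.6]
t 27.2 now st [-61.2  -0.3] tip 37.4 ang 90.2 F [-0.8 -0.3  0.5] j6 -35
[0.0011 0.0016 0.0405] 0.0023
```

Request:
send_rows(deltas=[[[0.001, 0, 0.01], 0.002], [[0.001, 0, 0.022], 0.002], [[0.001, 0, 0.034], 0.002], [[0.001, 0, 0.04], 0.002], [[0.001, 0, 0.04], 0.002]])

```text
clock: 27.62
tool_pos: [0.6417, 0.0537, 0.149]
orientation: [179.8, -0.1, -102.7]
force: [0.1, 0.5, -0.3]
opening: 0.0005
gripper_force: 0.0
```

Request:
send_rows(deltas=[[[0, 0, 0], 0], [[0, 0.003, 0], 0], [[0, 0.008, 0], 0], [[0, 0.014, 0], 0], [[0, 0.021, 0], 0]])

```text
clock: 28.03
tool_pos: [0.626, 0.0578, 0.1517]
orientation: [-180.0, 0.0, -102.7]
force: [0.3, 0.5, 0.4]
opening: 0.0005
gripper_force: 0.0
```

Request:
send_rows(deltas=[[[0, 0.008, 0], 0], [[0, 0.016, 0], 0], [[0, 0.024, 0], 0], [[0, 0.032, 0], 0], [[0, 0.04, 0], 0]])

```text
clock: 28.45
tool_pos: [0.5944, 0.0649, 0.1515]
orientation: [-180.0, 0.0, -102.7]
force: [-0.8, 0.5, 0.2]
opening: 0.0002
gripper_force: 0.0
```

Request:
send_rows(deltas=[[[0, 0.006, 0], 0], [[0, 0.011, 0], 0], [[0, 0.014, 0], 0], [[0, 0.016, 0], 0], [[0, 0.016, 0], 0]])

```text
clock: 28.87
tool_pos: [0.5825, 0.0676, 0.1514]
orientation: [180.0, -0.0, -102.7]
force: [-0.2, 0.5, 0.9]
opening: 0.0002
gripper_force: 0.0
```

```bash
python3 look.py; python3 go.py 75 0 5 90
```

```text
top 0.76 281 [120.2   2.7]
top 0.7 231 [33.2  0.9]
scene 0.5 157 [36.4  7.3]
t 29.07 now st [0.2 0.5] tip 5.3 ang 90.0 F [-0.4 -0.3  0.2] j6 -38
[-0.0006  0.0936  0.0004] 0.0001
```

Request:
send_rows(deltas=[[[0, 0.003, 0], 0], [[0, 0.007, 0], 0], [[0, 0.013, 0], 0], [[0, 0.02, 0], 0], [[0, 0.027, 0], 0]])

```text
clock: 29.48
tool_pos: [0.5609, 0.0723, 0.1513]
orientation: [180.0, -0.0, -102.7]
force: [-0.3, -0.4, -0.5]
opening: 0.0002
gripper_force: 0.0
```

Request:
send_rows(deltas=[[[0, 0.007, 0], 0], [[0, 0.014, 0], 0], [[0, 0.021, 0], 0], [[0, 0.028, 0], 0], [[0, 0.035, 0], 0]])

```text
clock: 29.9
tool_pos: [0.5337, 0.0786, 0.1514]
orientation: [-180.0, 0.0, -102.7]
force: [0.3, -0.5, -1.3]
opening: 0.0003
gripper_force: 0.0
```

Request:
send_rows(deltas=[[[0, 0.007, 0], 0], [[0, 0.014, 0], 0], [[0, 0.021, 0], 0], [[0, 0.028, 0], 0], [[0, 0.031, 0], 0]])

```text
clock: 30.32
tool_pos: [0.5092, 0.0839, 0.1514]
orientation: [180.0, -0.0, -102.7]
force: [-0.8, -0.5, 0.1]
opening: 0.0002
gripper_force: 0.0
```

Request:
send_rows(deltas=[[[0, 0.002, 0], 0], [[0, 0, 0], 0], [[0, -0.03, 0], 0], [[0, -0.06, -0.01], 0], [[0, -0.09, -0.04], 0]])

```text
clock: 30.73
tool_pos: [0.5797, 0.0674, 0.1808]
orientation: [179.7, -0.2, -102.7]
force: [0.5, -0.2, -1.3]
opening: 0.0004
gripper_force: 0.0
```

Request:
send_rows(deltas=[[[0, 0, -0.03], 0], [[0, 0, -0.07], 0], [[0.03, 0, -0.11], 0], [[0.07, 0, -0.13], 0], [[0.11, 0, -0.14], 0]])

```text
clock: 31.15
tool_pos: [0.5622, -0.0183, 0.2985]
orientation: [-179.8, 0.1, -102.6]
force: [1.6, -1.1, -1.3]
opening: 0.0006
gripper_force: 0.0
```

Request:
send_rows(deltas=[[[0.04, 0, 0], 0], [[0.08, 0, 0], 0], [[0.12, 0, 0], 0], [[0.16, 0, 0], 0], [[0.19, 0, 0], 0]])

```text
clock: 31.57
tool_pos: [0.527, -0.1683, 0.2955]
orientation: [-180.0, -0.0, -102.7]
force: [0.1, 0.9, -0.1]
opening: 0.0005
gripper_force: 0.0
```

```bash
python3 go.py;  python3 - <<'E'
from h import *
p=ctrl.snapshot("scene"); q=ctrl.snapshot("top"); cv2.imwrite("pics/c2.png",np.hstack([cv2.resize(x["color"][v:v+200,u:u+200,::-1],(400,400)) for x,u,v in((p,200,100),(q,220,120))]))
for n,x in(("s",p),("t",q)):
  for t,z in(("oil_bottle",.08),("grease_jar",.08),("big_dish",.016),("mouse",.02)):
    print(n,t,[(round(b["conf"],2),(np.array(b["xy"])*[640,400]).round(1)) for b in ctrl.boxes_of(x,t)])
E
```

```text
t 31.57 now st [  2.8 242.7] tip 149.5 ang 90.0 F [ 0.1  0.9 -0.1] j6 -15
s oil_bottle [(0.9, array([299. , 147.8]))]
s grease_jar [(0.67, array([238.2, 170.7]))]
s big_dish [(0.57, array([427.1, 212.4]))]
s mouse [(0.6, array([377.4, 172.5]))]
t oil_bottle [(0.58, array([274.2, 250.5])), (0.38, array([334.8, 273.7]))]
t grease_jar [(0.45, array([346.7, 276.8]))]
t big_dish [(0.57, array([248. , 157.3]))]
t mouse [(0.84, array([208.9, 224.1])), (0.5, array([248.9, 158.7]))]
```

View pics/c2.png

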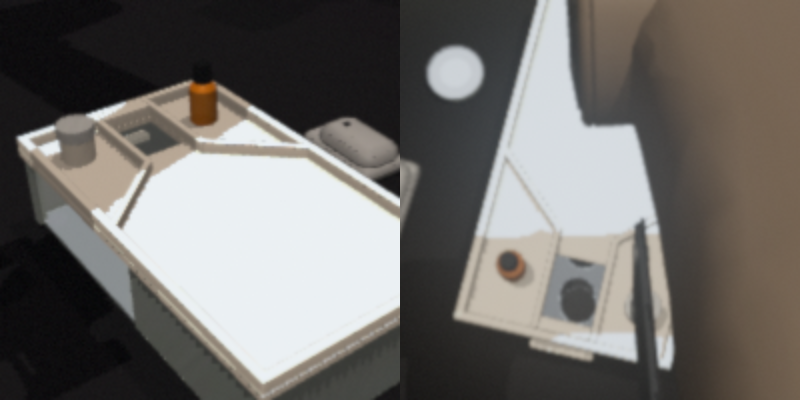

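The deck is empty, and the dishes are in the bin, seen through the slot at (577,295). The bystanders haven't moved. I'll let the arm settle, then hand in.

Request:
send_rows(deltas=[[[0, 0, 0], 0], [[0, 0, 0], 0], [[0, 0, 0], 0], [[0, 0, 0], 0], [[0, 0, 0], 0]])

```text
clock: 32.48
tool_pos: [0.5276, -0.166, 0.2954]
orientation: [-180.0, 0.0, -102.7]
force: [0.6, 0.3, 0.2]
opening: 0.0008
gripper_force: 0.0
```

```bash
python3 -c "
from plant import ctrl
print(ctrl.close_job())"
```

```text
the job is handed in; nothing more can be done
None
```

I swept all three dishes through the gate into the bin one at a time; the bottle, jar, large dish and mouse are where they stood, and I handed the job in at about 32 s with the arm clear (no verdict was returned).

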